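# Unlock the incubator hatch with its key

## Task

Take the key with the small bow (the wide T-bow one is the wrong key, leave it where it is), push it fully home in the lock on the incubator's deck, and turn it clockwise as far as it goes to draw the bolt. Then slide the hatch fully open, leave the key in the lock, and let go of everything without disturbing the egg cup or the hygrometer.

Things in the scene. Friction and masses are not known exactly. Their poses are not given: they have to be found in the camera images.
- key: The right key, loose, 40 g, upright in either slot of the stand, black bow up, steel blade down. Origin at the blade's tip, z up along the key, x its thin and y its wide direction. Bow: flat-sided, 10 mm thick (x), 34 mm wide (y), from z = 32 to 72 mm; pinch it across its 10 mm. Shoulder 10 x 22 mm, z = 27.5 to 32. Blade and neck: see key_shoulder. Half a turn about z gives the same key.
- key_shoulder (a point): Underside of the key's shoulder, on its axis, 27.5 mm above the tip; it rests on the stand's top at the start and on the lock's face when the key is fully home. Below it: a round neck 4 mm across, 7.5 mm long, then the blade, 20 mm long, 4 mm (x) by 12 mm (y), its last 4 mm narrowed to 2.5 x 9. Same axes as the key.
- spare_key: The wrong key, in the stand's other slot, 90 mm from the first: the same height within 6 mm, but a T-shaped bow 60 mm wide (y), 12 mm thick (x), and no round neck, so it cannot turn in the lock. Same axes as the key.
- stand: Light wooden block 64 (x) by 170 (y) by 50 mm high, fixed, with two slots 6 (x) by 14 mm (y), 36 mm deep, at y = +45 and -45 mm. Origin at the centre of its underside. It and the incubator may stand on either side of each other.
- incubator: White incubator, fixed, 260 (x) by 380 (y) by 110 mm high; origin at the centre of its underside, front with control panel to its -x. Its flat top is the deck.
- lock_face (a point): Centre of the keyhole on top of the lock's square steel plate (48 x 48 x 5 mm) on the deck, 115 mm above the table; axes as the incubator's. The keyhole is a vertical slot 6 (x) by 14 mm (y), slightly bevelled, which continues below the plate in a turning plug. Only with the key's shoulder down on the plate is the neck in the plate and can the key turn; once turned it cannot come out.
- plug (a joint): Turn of the lock's plug in rad: 0 locked (slot in line with the plate's slot), growing clockwise seen from above, stop at 1.4. It needs about 0.05 N m and stays where it is left; blade play in the slot is up to about 0.2 rad. The plug draws a hidden bolt, which is clear of the hatch from about 1.05 rad.
- hatch (a joint): Travel of the sliding hatch in m: 0 shut, 0.10 fully open, growing towards the incubator's -y. Held by the bolt until unlocked (1.5 mm of play); after that it needs about 2 N and stays where it is left.
- hatch_fin (a point): Top centre of the upright grey fin on the hatch: 12 mm thick along the incubator's y, 44 mm along its x, standing 36 mm above the hatch plate (its top 152 mm above the table). Shut, it lies 106 mm from the keyhole; it moves with the hatch.
- egg_cup: White egg cup with an egg, loose, 48 mm across, about 85 mm high, 120 to 140 mm from the stand's centre on the stand's +x side. Origin at its foot.
- hygrometer: Grey box 30 x 58 x 22 mm, loose, on the deck behind the hatch (incubator's +x side). Origin at the centre of its underside.
Not all that is in view belongs to the job. What is shaped like the key but blue is not meant.

How it is judged:
On the way, in this order (a step that is already met when the one before it is completed fails the run):
1. the key is fully home in the lock (horizontal distance between key_shoulder and lock_face below 0.004 m and z of key_shoulder in the frame of lock_face below 0.003 m and angle between key's own z axis and vertical below 0.12 rad), for 0.2 s.
2. the key has turned the plug and drawn the bolt (all of step 1 and value of joint plug above 1.15 rad), for 0.2 s.
3. the hatch is slid open (value of joint hatch above 0.09 m), for 0.2 s.
At the end, for the whole second after the job is handed in: The key stands in the lock, fully home (shoulder within 3 mm of the plate, within 4 mm of its centre, upright within 0.12 rad), turned by at least 1.1 rad; the hatch is open by at least 90 of its 100 mm; both at rest (all of step 1 and value of joint plug above 1.1 rad and value of joint hatch above 0.09 m and linear speed of key below 0.02 m/s and velocity of joint hatch between -0.01 and 0.01 m/s); the robot touches nothing.
It fails at once if the spare key is pulled out or knocked about (20 mm) (distance of spare_key from where it was at the start of the episode above 0.02 m).
It fails at once if the egg cup is moved 30 mm or tipped (distance of egg_cup from where it was at the start of the episode above 0.03 m or angle between egg_cup's own z axis and vertical above 0.4 rad).
It fails at once if the hygrometer is moved 30 mm (distance of hygrometer from where it was at the start of the episode above 0.03 m).
It also fails if it takes over 69 s, if anything falls off the work surface, if the arm or the gripper's body presses on something with over 40 N, if the wrist force passes 120 N, or if a joint passes its speed limit or range.

## Robot

A 6-joint arm with a two-finger parallel gripper is mounted at the origin on the work surface. World frame = base frame: x ahead of the robot, y to its left, z up, the work surface at z = 0. Lengths are in m, angles in rad, forces in N, time in s.
With the tool pointing down it reaches from about 0.325 to 0.9 m from the base axis. Payload 6.1 kg.
Tool frame: the origin (TCP) lies midway between the tips of the shut fingers; the grasp point (between the pads) lies 19 mm behind it; x points along the fingers, y is the direction in which the jaws open and shut, and the axes are right-handed (so a half turn about x gives the same grasp; the last joint's range is limited). The gripper opens to 85 mm and grips with 20 to 120 N. Pads are 22 mm wide; open, the fingers measure 114 mm over their backs; the gripper's body (76 mm by 85 mm) begins 54 mm behind the grasp point. The pads swing forward as they close: fully open they stand 13 mm farther back than shut.
Start: joints at [-1.347, 0.22, 1.526, -0, 1.395, -0.126], TCP at [0.214, -0.587, 0.231] pointing down, gripper open.
Joint ranges: [-2.98, 2.98], [-0.91, 2.08], [0.09, 2.57], [-1.24, 4.39], [0.2, 2.65], [-2.68, 2.68]. Speed limits (rad/s): [2.57, 2.57, 3.01, 3.14, 3.14, 3.14].

## Interface

Orientations are given as [roll, pitch, yaw] about the fixed x, y, z axes, in that order (R = Rz(yaw) Ry(pitch) Rx(roll)).
In Python, from plant import movep, move_l, set_joints, gripper_to, hold, inverse_kinematics, observe, get_image, get_calibration, Unreachable, job_done gives the robot as it stands. Calls block until the motion is done:
- movep(position, orientation): joint-space move of the TCP to a pose.
- move_l(position, feed=0.15, rotation=None, max_force=None): straight line of the TCP; rotation=None keeps the orientation; feed is the mean speed in m/s. With max_force (N) it stops when the force on the tool has changed by that much, and returns True; else False.
- set_joints(angles): joint-space move.
- gripper_to(opening, f_grip=None): finger opening in m; f_grip is the grip in N (None keeps the last); returns when the fingers have stopped.
- hold(seconds).
- inverse_kinematics(position, orientation): joint angles nearest the present ones, or None.
- observe(): the state.
- get_image(name): name is "scene" or "top"; returns (picture, depth): 480x640x3 uint8, red, green, blue; 480x640 float32, m along the optical axis (not along the pixel's ray), 0 where there is no reading.
- get_calibration(name): a dict with "intrinsics" (3x3 intrinsics, pixels), "dist_coeffs" ([k1, k2, p1, p2, k3] as OpenCV has them; the pictures are not rectified), "world_from_camera" (4x4, takes a point from camera to world coordinates). Camera axes: x right, y down, z forward; pixel columns grow to the right and rows downward; lengths in m; the calibration is good to about 2 mm. A picture is of the moment at which its call begins. get_calibration takes no time and is no camera call.
A pose or a line that the arm cannot do raises Unreachable and nothing moves.
- job_done(): hands the job in, once; it reports no verdict.
The state is a dict: "time_s": time; "q": joint angles; "joint_velocities": joint speeds; "joint_torque": joint torques, N m; "eef_pos": TCP position; "tcp_rot": TCP orientation; "ft_force": force on the tool from outside, world axes, zero at the start; "torque": the same for the moment, N m; "opening": finger opening in m.
Only numpy, scipy, OpenCV 4.12 (cv2) and the standard library are available. Lean on these libraries where they do the work, as an engineer would, in place of code of your own. Each camera call takes 0.05 s, during which the arm holds its last target.

## Working session

There is one attempt and no reset: what is moved stays moved. The work goes in short steps, each a Python script; the robot and the scene stay as the last script left them, time stands still between calls to the robot, and variables do not carry over. Pictures are saved under pics/ and viewed, and the job is handed in when it is done.

```bash
ls; mkdir -p pics
python3 - <<'E'
from plant import *
import cv2,numpy as np
for n in("scene","top"):
    p,d=get_image(n);cv2.imwrite(f"pics/{n}0.png",p[:,:,::-1]);np.save(f"pics/{n}0.npy",d);c=get_calibration(n);print(n,c)
print(observe())
E
```

```text
pics
scene {'intrinsics': array([[464.33985807,   0.        , 316.83882793],
       [  0.        , 464.33985807, 239.50918255],
       [  0.        ,   0.        ,   1.        ]]), 'dist_coeffs': array([-0.00159306,  0.        ,  0.        ,  0.        ,  0.        ]), 'world_from_camera': array([[-0.32741696,  0.75967492, -0.56186488,  1.03576953],
       [ 0.94483006,  0.26933732, -0.18642306,  0.17418304],
       [ 0.00971026, -0.59190491, -0.80594931,  0.72298437],
       [ 0.        ,  0.        ,  0.        ,  1.        ]])}
top {'intrinsics': array([[461.1283773 ,   0.        , 324.17823131],
       [  0.        , 461.1283773 , 234.81420794],
       [  0.        ,   0.        ,   1.        ]]), 'dist_coeffs': array([-0.05981054,  0.        ,  0.        ,  0.        ,  0.        ]), 'world_from_camera': array([[ 0.00429487, -0.99803224,  0.06255553,  0.5471181 ],
       [-0.99998785, -0.0041351 ,  0.00268327,  0.0057113 ],
       [-0.00241932, -0.06256629, -0.99803788,  0.93771531],
       [ 0.        ,  0.        ,  0.        ,  1.        ]])}
{'time_s': 0.1, 'q': array([-1.34714048e+00,  2.21170283e-01,  1.52752513e+00, -3.72279606e-06,
        1.39472404e+00, -1.26115823e-01]), 'joint_velocities': array([ 6.22459908e-05, -1.68776616e-03, -3.17371164e-03,  1.23072186e-03,
        1.57481975e-03,  8.60446921e-04]), 'joint_torque': array([ 2.36900349e-03, -4.98235917e+01, -3.90548015e+01, -3.72549539e-05,
        5.63987924e-03,  2.64116699e-05]), 'eef_pos': array([ 0.21403626, -0.58660468,  0.23027935]), 'tcp_rot': array([-1.69490644,  1.56896952,  1.79645854]), 'ft_force': array([-0.60466967, -0.80651614,  0.2081482 ]), 'torque': array([-0.02927683,  0.03167935,  0.01342988]), 'opening': 0.08532987813085285}
```

View pics/scene0.png

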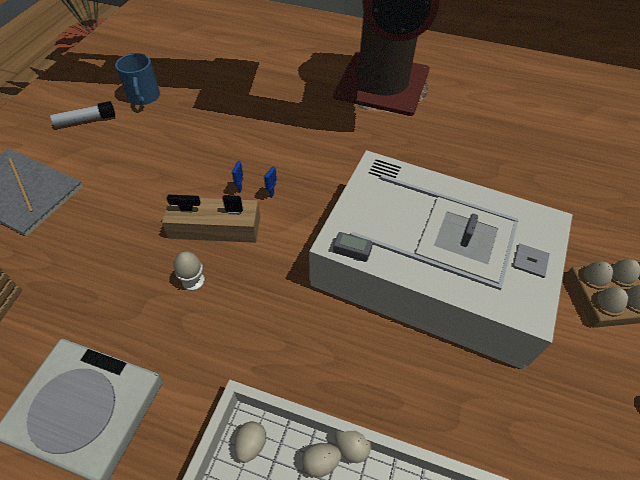

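View pics/top0.png

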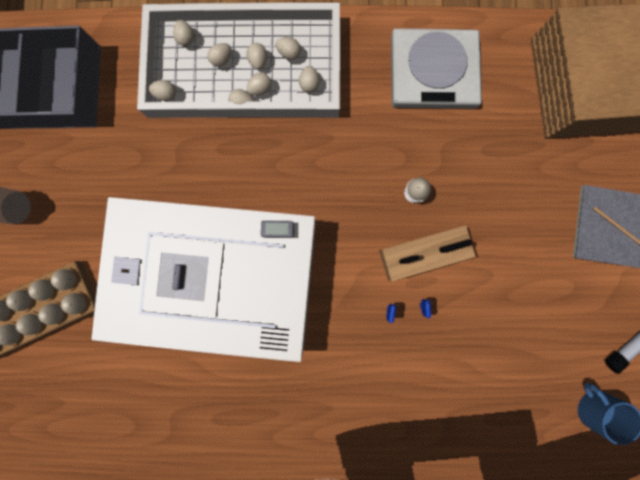

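The scene view shows the stand at about (212,218), with the T-bow key on the left at (183,202) and the small-bow key on the right at (232,204). The lock is at (531,260). In the top view the right key is at (411,259), the spare at (457,245), the lock at (126,271), the fin at (179,276), the egg cup at (418,190), and the blue decoys at (391,313) and (427,308).

```bash
cat > h.py <<'E'
from plant import *
import cv2,numpy as np
def ray(n,px):
    c=get_calibration(n);T=c["world_from_camera"]
    u=cv2.undistortPoints(np.array(px,float).reshape(-1,1,2),c["intrinsics"],c["dist_coeffs"]).reshape(-1,2)
    return T[:3,3],np.c_[u,np.ones(len(u))]@T[:3,:3].T
def onplane(n,px,z):
    o,d=ray(n,px);return o+d*((z-o[2])/d[:,2])[:,None]
def tri(p1,p2):
    o1,d1=ray("top",[p1]);o2,d2=ray("scene",[p2])
    A=np.c_[d1[0],-d2[0]];s=np.linalg.lstsq(A,o2-o1,rcond=None)[0]
    a=o1+s[0]*d1[0];b=o2+s[1]*d2[0];return (a+b)/2,np.linalg.norm(a-b)
E
python3 - <<'E'
import cv2,numpy as np
t=cv2.imread("pics/top0.png");s=cv2.imread("pics/scene0.png")
def z(im,x,y,w,h,W=400,H=300):return cv2.resize(im[y:y+h,x:x+w],(W,H),interpolation=cv2.INTER_NEAREST)
a=np.vstack([np.hstack([z(t,375,215,112,84),z(s,155,150,136,102)]),np.hstack([z(t,98,230,120,90),z(s,420,190,148,111)])])
cv2.imwrite("pics/z0.png",a)
E
```

```text
(no output)
```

View pics/z0.png

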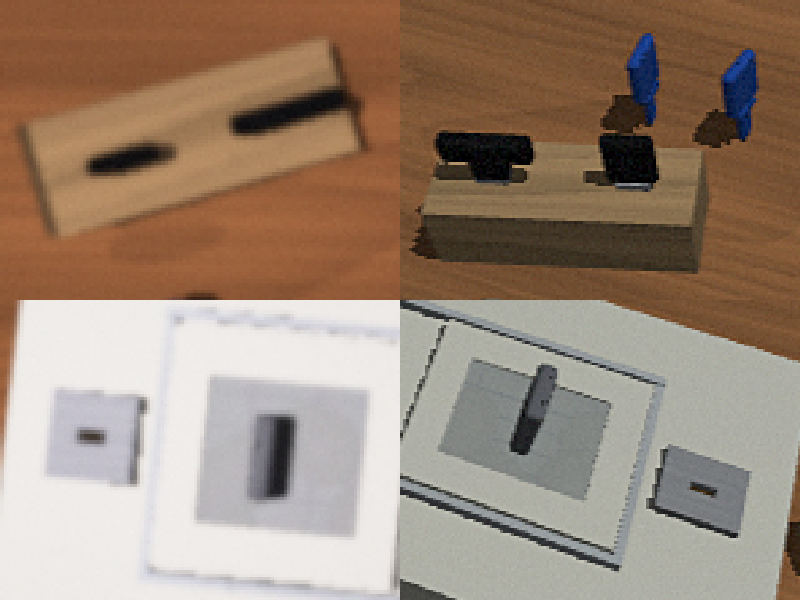

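```bash
cat > m.py <<'E'
from h import *
t=cv2.imread("pics/top0.png");s=cv2.imread("pics/scene0.png")
def cen(im,x,y,w,h,lo,hi=255):
    g=im[y:y+h,x:x+w].astype(int).max(2)
    m=(g<lo).astype(np.uint8)
    n,l,st,c=cv2.connectedComponentsWithStats(m)
    i=1+np.argmax(st[1:,4]);wt=(l==i)
    p=np.argwhere(wt)[:,::-1];mu=p.mean(0)
    e,v=np.linalg.eigh(np.cov((p-mu).T))
    return mu+[x,y],st[i,4],v[:,1],np.sqrt(12*e)
def axis(n,c,v,z):
    a,b=onplane(n,[c-5*v,c+5*v],z);d=b-a;return np.degrees(np.arctan2(d[1],d[0]))
kt=cen(t,395,245,32,25,60);ks=cen(s,222,192,22,22,50)
print("key",kt,ks,onplane("top",kt[0],.0745),onplane("scene",ks[0],.0745),tri(kt[0],ks[0]),axis("top",kt[0],kt[2],.0745))
pt=cen(t,436,232,42,28,60);print("spare",pt,onplane("top",pt[0],.085),axis("top",pt[0],pt[2],.0745))
lt=cen(t,117,263,16,16,120);ls=cen(s,524,252,16,16,75)
print(t[265:277,119:133].max(2));print(s[253:267,524:540].max(2))
print("lock",lt,ls,onplane("top",lt[0],.115),onplane("scene",ls[0],.115),tri(lt[0],ls[0]),axis("top",lt[0],lt[2],.115))
# stand orientation
hsv=cv2.cvtColor(t,cv2.COLOR_BGR2HSV);print("stand hsv",hsv[265,395],hsv[245,425],"wood",hsv[290,440])
# incubator white
g=(t.min(2)>175).astype(np.uint8);g[:, :85]=0;g[:190]=0;g[370:]=0;g[:,330:]=0
cs,_=cv2.findContours(g,cv2.RETR_EXTERNAL,2);c=max(cs,key=cv2.contourArea);ap=cv2.approxPolyDP(c,8,True).reshape(-1,2);print(ap);print(onplane("top",ap,.11))
# depth
d=np.load("pics/top0.npy")
for p in [(411,259),(457,245),(179,268),(126,262),(418,190),(391,313),(427,308),(276,229)]:
    o,r=ray("top",[p]);print(p,(o+r[0]*d[p[1],p[0]]).round(4))
E
python3 m.py
```

```text
key (array([409.73913043, 259.11956522]), np.int32(92), array([-0.97603797,  0.21760029]), array([ 4.69963373, 18.88985141])) (array([232.01342282, 203.56040268]), np.int32(298), array([-0.89414107, -0.44778537]), array([16.30183956, 18.8904842 ])) [[ 0.55627907 -0.15240125  0.0745    ]] [[ 0.55839092 -0.14915724  0.0745    ]] (array([ 0.55590761, -0.15208543,  0.07075243]), np.float64(0.002134906241172843)) 102.66358269085792
spare (array([456.28961749, 245.60655738]), np.int32(183), array([-0.96563039,  0.25991911]), array([ 5.55049424, 32.61571247])) [[ 0.58148978 -0.23755547  0.085     ]] 105.07226297073039
[[202 204 205 203 202 202 203 202 203 204 203 205 203 205]
 [206 203 205 202 202 205 204 203 206 203 204 206 205 204]
 [201 201 196 192 196 196 197 197 200 202 203 206 208 204]
 [201 192 175 162 159 162 166 173 180 182 194 202 206 205]
 [198 180 148 111 104 107 111 116 123 140 167 192 203 203]
 [195 173 130  85  67  70  66  69  79 106 146 187 200 204]
 [196 173 134  92  79  75  70  68  74 100 147 187 202 201]
 [195 183 158 139 127 119 113 112 109 126 161 191 199 200]
 [202 197
[... 1407 characters left out ...]
87992 0.36681555 0.115     ]] [[0.53523351 0.36728149 0.115     ]] (array([0.53282147, 0.36816882, 0.11204154]), np.float64(0.00010121447936009248)) 80.15939911827185
stand hsv [ 15 117 161] [ 16 112 177] wood [ 12 154 159]
[[108 199]
 [ 93 339]
 [299 360]
 [313 217]]
[[0.66320242 0.40490705 0.11      ]
 [0.40841819 0.42533962 0.11      ]
 [0.37595691 0.05171415 0.11      ]
 [0.63109997 0.02823141 0.11      ]]
(411, 259) [ 0.5563 -0.1511  0.0945]
(457, 245) [ 0.5825 -0.2381  0.0877]
(179, 268) [0.5384 0.2566 0.1504]
(126, 262) [0.5481 0.3644 0.1168]
(418, 190) [ 0.6861 -0.168   0.0798]
(391, 313) [ 0.4556 -0.1174  0.0714]
(427, 308) [ 0.4651 -0.1847  0.0725]
(276, 229) [0.6074 0.0923 0.1334]
```

```bash
cat >> h.py <<'E'
import warnings;warnings.filterwarnings("ignore")
from scipy.spatial.transform import Rotation as Ro
def rpy(deg):  # tool down, jaw direction at deg in world
    a=np.radians(deg);y=np.array([np.cos(a),np.sin(a),0]);x=np.array([0,0,-1.]);z=np.cross(x,y)
    return Ro.from_matrix(np.c_[x,y,z]).as_euler("xyz")
def cap(tag):
    for n in("scene","top"):
        p,d=get_image(n);cv2.imwrite(f"pics/{n}{tag}.png",p[:,:,::-1]);np.save(f"pics/{n}{tag}.npy",d)
E
python3 - <<'E'
from h import *
t=cv2.imread("pics/top0.png");hsv=cv2.cvtColor(t,cv2.COLOR_BGR2HSV)
m=cv2.inRange(hsv,(8,60,120),(25,135,255));m[:215]=0;m[300:]=0;m[:,:370]=0;m[:,490:]=0
m=cv2.morphologyEx(m,cv2.MORPH_CLOSE,np.ones((9,9)))
cs,_=cv2.findContours(m,0,2);c=max(cs,key=cv2.contourArea);r=cv2.minAreaRect(c);print(r);b=cv2.boxPoints(r);w=onplane("top",b,.05);print(w)
for i in range(4):
    d=w[(i+1)%4]-w[i];print(np.linalg.norm(d),np.degrees(np.arctan2(d[1],d[0])))
for nm,p,ds in [("key",[.557,-.151,.056],[16,196]),("lock",[.534,.367,.14],[-5,-85,-100,175,95,80]),("fin",[.53,.3,.14],[-5,175])]:
    for d in ds:
        q=inverse_kinematics(p,rpy(d));print(nm,d,None if q is None else q.round(2))
E
```

```text
((427.6942443847656, 253.06051635742188), (34.25498962402344, 89.44672393798828), 73.61045837402344)
[[ 0.57534453 -0.09946665  0.05      ]
 [ 0.62491508 -0.26669495  0.05      ]
 [ 0.56121737 -0.28467489  0.05      ]
 [ 0.51231902 -0.11790345  0.05      ]]
0.1744206023725174 -73.48888975448124
0.066186681474163 -164.23722956071222
0.17379229667824414 106.3414438069092
0.06566681840420295 16.305742811957202
key 16 [-0.4   0.3   1.79  0.    1.06 -0.68]
key 196 [-0.4   0.3   1.79  0.    1.06  2.46]
lock -5 [ 0.48  0.35  1.55 -0.    1.25  0.57]
lock -85 [ 0.48  0.35  1.55 -0.    1.25  1.96]
lock -100 [ 0.48  0.35  1.55 -0.    1.25  2.23]
lock 175 [ 0.48  0.35  1.55 -0.    1.25 -2.57]
lock 95 [ 0.48  0.35  1.55 -0.    1.25 -1.18]
lock 80 [ 0.48  0.35  1.55 -0.    1.25 -0.92]
fin -5 [ 0.39  0.26  1.66 -0.    1.23  0.47]
fin 175 [ 0.39  0.26  1.66 -0.    1.23 -2.67]
```

Run:
```python
from h import *
gripper_to(.05,30)
movep([.557,-.1505,.16],rpy(16.3))
cap("1")
print(move_l([.557,-.1505,.059],.08,max_force=8))
print(observe()["eef_pos"],observe()["ft_force"])
gripper_to(0.0,50)
o=observe();print(o["time_s"],o["eef_pos"],o["opening"],o["ft_force"],o["torque"])
print(move_l([.557,-.1505,.11],.08))
o=observe();print(o["time_s"],o["eef_pos"],o["opening"],o["ft_force"],o["torque"])
print(move_l([.557,-.1505,.20],.12))
cap("2");print(observe()["opening"],observe()["time_s"])
a=[cv2.imread(f"pics/{n}{k}.png") for k in(1,2) for n in("top","scene")]
b=[a[0][180:330,330:530],a[1][60:210+60,120:320+80],a[2][180:330,330:530],a[3][60:270,120:400]]
b=[cv2.resize(x,(400,300)) for x in b]
cv2.imwrite("pics/z1.png",np.vstack([np.hstack(b[:2]),np.hstack(b[2:])]))
```

```text
False
[ 0.55753199 -0.15069778  0.05973199] [-0.03823785  0.04480002  0.28035449]
4.5167 [ 0.55691358 -0.15067807  0.05937903] 0.009155533279907794 [-2.79148665 -0.21740903  4.70163395] [-0.00115118  0.42428313  0.03278463]
False
5.3083 [ 0.55677461 -0.1503654   0.10980907] 0.009422921881945745 [-0.25120158  1.39086332 -1.01001402] [ 0.0114874   0.05476449 -0.03656755]
False
0.009314820768416297 6.3083
```

View pics/z1.png

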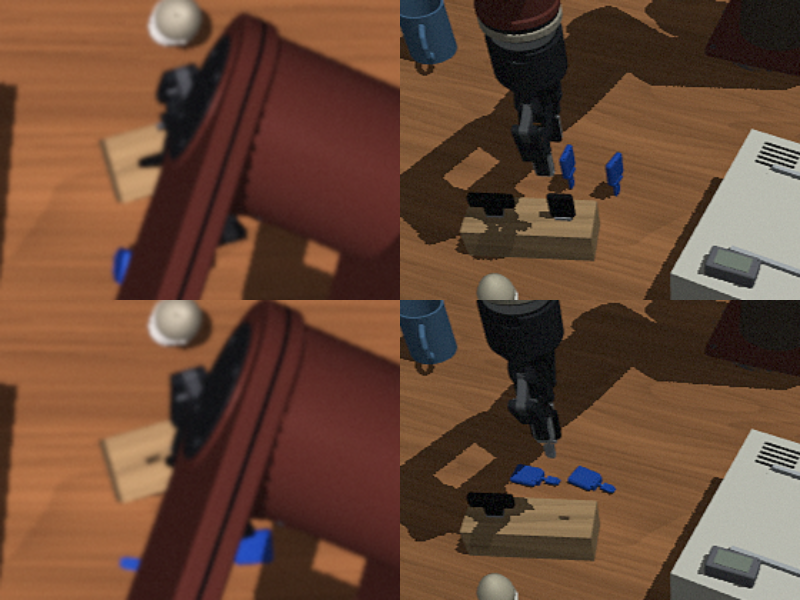

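The key is held; the stand's right slot is empty in the lower right panel, around (563,518). The spare has not moved. The two blue decoys have toppled. Next I hover over the keyhole and look.

Run:
```python
from h import *
L=np.array([.534,.367])
move_l([.557,-.1505,.28],.2)
movep([*L,.28],rpy(-4.8))
move_l([*L,.172],.15)
hold(.3)
cap("3");o=observe();print(o["time_s"],o["eef_pos"],o["opening"],o["ft_force"],o["torque"])
a=[cv2.imread(f"pics/{n}3.png") for n in("top","scene")]
b=[cv2.resize(a[0][200:350,60:260],(400,300)),cv2.resize(a[1][150:300,440:640],(400,300))]
cv2.imwrite("pics/z3.png",np.hstack(b))
```

```text
10.0 [0.53417203 0.36711756 0.17247294] 0.009591324581589632 [-0.36136631  0.24960602 -1.52229623] [ 0.02588463 -0.02833084 -0.0327278 ]
```

View pics/z3.png

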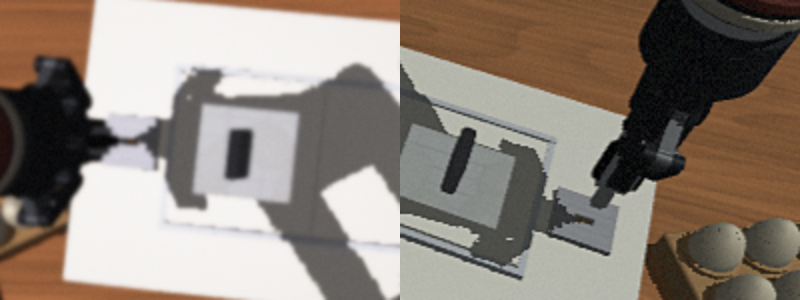

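View pics/scene3.png

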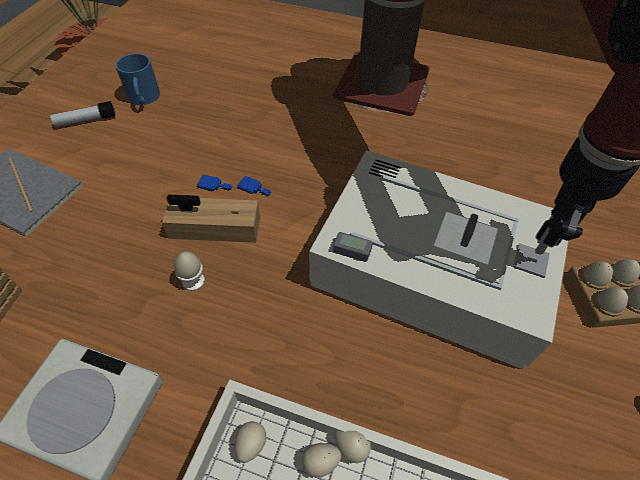

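Run:
```python
import cv2,numpy as np
t=cv2.imread("pics/top3.png");s=cv2.imread("pics/scene3.png")
def z(im,x,y):return cv2.resize(im[y:y+40,x:x+40],(400,400),interpolation=0)
cv2.imwrite("pics/z4.png",np.clip(np.hstack([z(t,100,250),z(s,520,225)]).astype(float)*1.4,0,255))
```

```text
[ WARN:0@0.083] global loadsave.cpp:1063 imwrite_ Unsupported depth image for selected encoder is fallbacked to CV_8U.
```

View pics/z4.png

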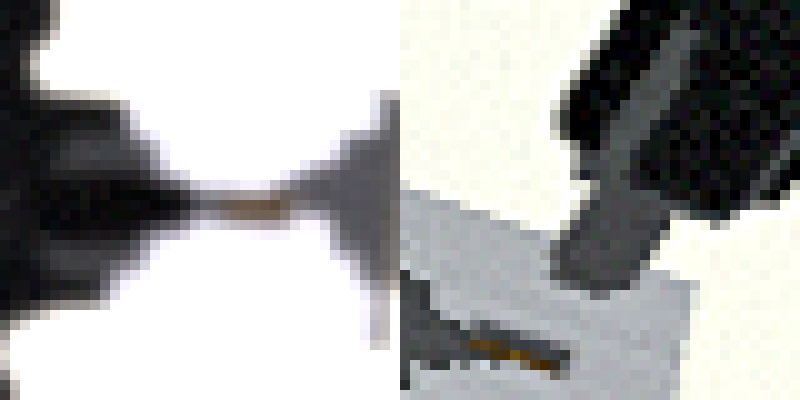

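Run:
```python
from h import *
L=np.array([.534,.367])
print(onplane("scene",[[539.5,253.6]],.1356))
print(move_l([*L,.1555],.06,max_force=5))
hold(.3)
cap("5");o=observe();print(o["time_s"],o["eef_pos"],o["opening"],o["ft_force"],o["torque"])
t=cv2.imread("pics/top5.png");s=cv2.imread("pics/scene5.png")
def z(im,x,y):return cv2.resize(im[y:y+40,x:x+40],(400,400),interpolation=0)
cv2.imwrite("pics/z5.png",np.clip(np.hstack([z(t,100,250),z(s,515,235)]).astype(float)*1.6,0,255).astype(np.uint8))
```

```text
[[0.53685564 0.37134024 0.1356    ]]
False
10.825 [0.53413307 0.3670574  0.15579327] 0.009250558695434051 [-0.06726805 -0.19543707  0.35046949] [-0.00072827 -0.0074642  -0.03616446]
```

View pics/z5.png

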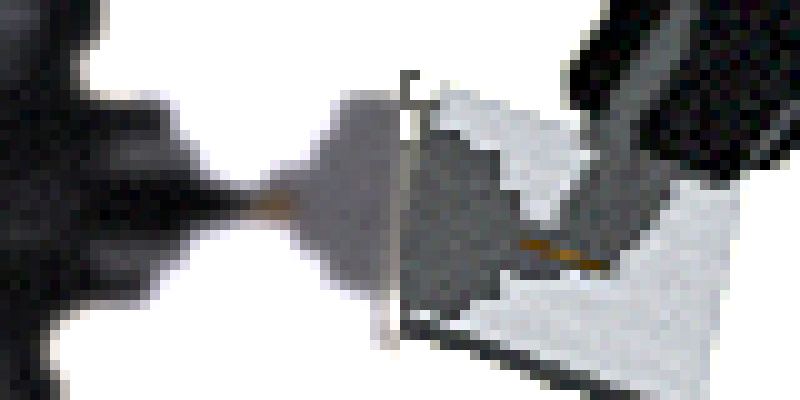

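Run:
```python
from h import *
L=np.array([.5335,.363])
move_l([*L,.1555],.05);hold(.2);cap("6")
h=move_l([*L,.1235],.03,max_force=10);o=observe();print(h,o["time_s"],o["eef_pos"],o["opening"],o["ft_force"],o["torque"])
cap("7")
def z(im,x,y):return cv2.resize(im[y:y+40,x:x+40],(400,300),interpolation=0)
v=[]
for k in(6,7):
    t=cv2.imread(f"pics/top{k}.png");s=cv2.imread(f"pics/scene{k}.png");v.append(np.hstack([z(t,100,250),z(s,515,235)]))
cv2.imwrite("pics/z6.png",np.clip(np.vstack(v).astype(float)*1.6,0,255).astype(np.uint8))
```

```text
True 11.875 [0.53353333 0.36343716 0.14754234] 0.009514490656932915 [-0.95415162 -0.10092412  5.65502498] [-0.13229001  0.32988814 -0.0278294 ]
```

View pics/z6.png

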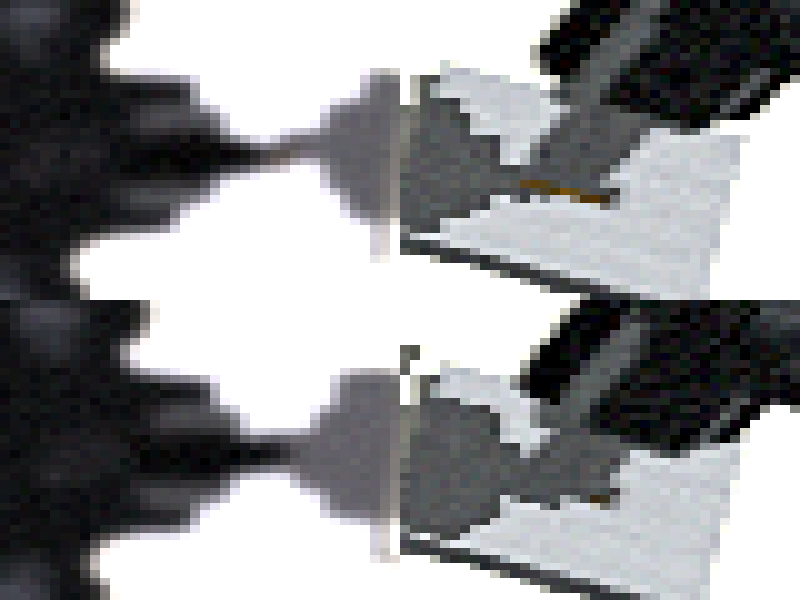

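Run:
```python
from h import *
L=np.array([.5335,.363])
for dx,dy in [(0,.001),(.0008,.001),(-.0008,.001),(.0015,.001),(-.0015,.001),(.0008,0),(-.0008,0),(.0015,0),(-.0015,0),(0,.002),(.001,.002),(-.001,.002)]:
    move_l([L[0]+dx,L[1]+dy,.1483],.03)
    f0=observe()["ft_force"].round(2)
    h=move_l([L[0]+dx,L[1]+dy,.1235],.03,max_force=10);o=observe();print(dx,dy,f0,h,o["time_s"],o["eef_pos"].round(4),o["ft_force"].round(1),o["torque"].round(2))
    if o["eef_pos"][2]<.1445:break
```

```text
0 0.001 [ 0.74  0.84 -0.39] True 12.5 [0.5335 0.364  0.1476] [-1.  -0.4  4.4] [-0.18  0.24 -0.03]
0.0008 0.001 [-2.27 -0.2   1.5 ] True 13.025 [0.5337 0.3641 0.1476] [-1.8 -1.   4.9] [-0.13  0.31  0.02]
-0.0008 0.001 [-0.54 -0.33 -1.04] True 13.575 [0.5326 0.3645 0.146 ] [ 1.2  3.1 -2.4] [ 0.75 -0.14 -0.03]
0.0015 0.001 [-4.8   2.81 -0.67] True 14.1 [0.5339 0.364  0.1476] [-1.5 -0.4  4.2] [-0.01  0.26  0.01]
-0.0015 0.001 [ 0.84 -0.23  0.42] True 14.65 [0.5324 0.3639 0.147 ] [-0.6 -0.4  4.7] [-0.18  0.13 -0.03]
0.0008 0 [-2.24  1.93  1.2 ] True 15.1917 [0.534  0.3635 0.1476] [-1.8 -0.5  4.1] [-0.05  0.24 -0.03]
-0.0008 0 [1.69 2.08 0.67] True 15.75 [0.5332 0.3635 0.1472] [-0.9 -0.9  4.8] [-0.02  0.17 -0.02]
0.0015 0 [-3.62  2.76  0.42] True 16.2667 [0.5341 0.3633 0.1476] [-1.9  0.8  3.5] [ 0.01  0.27 -0.04]
-0.0015 0 [0.61 2.08 1.02] True 16.825 [0.5326 0.3635 0.1472] [-0.4  0.   4.5] [ 0.02  0.16 -0.01]
0 0.002 [ 0.17  0.35 -0.27] True 17.8333 [0.5331 0.365  0.1244] [-0.5  0.   4.2] [-0.05  0.09  0.07]
```

Run:
```python
from h import *
o=observe();P=np.array([.5335,.365,.1240])
move_l(P,.02,max_force=15);hold(.35)
o=observe();print(o["time_s"],o["eef_pos"].round(4),o["ft_force"].round(1),o["torque"].round(2),o["opening"])
f0=np.zeros(2)
for a in np.arange(8,105,8):
    try: h=move_l(P,.02,rotation=rpy(-4.8-a),max_force=25)
    except Exception as e: print(e);break
    o=observe();F=o["ft_force"]
    print(a,h,round(o["time_s"],2),o["eef_pos"].round(4),F.round(1),o["torque"].round(2),o["q"][5].round(3))
    d=F[:2]/3000*.6;d*=min(1,.0015/max(np.linalg.norm(d),1e-9));P[:2]+=d
    if abs(o["torque"][2])>1.5 or np.linalg.norm(F)>30:break
```

```text
18.4333 [0.5333 0.365  0.1244] [-3.7 -1.4  6.3] [-0.17  0.64  0.07] 0.009193647573602366
8 False 18.73 [0.5325 0.3654 0.1243] [-4.8 -0.5  6.3] [-0.02  1.05 -0.03] 0.702
16 False 19.02 [0.532  0.3655 0.1243] [-4.3  0.7  5.6] [0.19 0.85 0.01] 0.84
24 False 19.31 [0.5318 0.3655 0.1244] [-2.2  1.4  5.5] [0.24 0.53 0.03] 0.978
32 False 19.6 [0.5316 0.3655 0.1244] [-1.9  1.5  5.1] [ 0.27  0.3  -0.03] 1.117
40 False 19.89 [0.5315 0.3656 0.1244] [-0.2  0.6  6. ] [0.13 0.12 0.09] 1.256
48 False 20.18 [0.5314 0.3657 0.1244] [-1.3  1.3  5.9] [ 0.03  0.2  -0.  ] 1.396
56 False 20.48 [0.5313 0.3658 0.1244] [-0.4  0.2  4.5] [-0.06  0.06  0.01] 1.536
64 False 20.77 [0.5311 0.3659 0.1244] [-0.1  0.5  4.6] [-0.05  0.05  0.06] 1.675
72 False 21.06 [0.5311 0.366  0.1243] [-0.4 -0.7  5.8] [-0.05  0.11 -0.03] 1.815
80 False 21.35 [0.531  0.366  0.1244] [-0.5  1.   5. ] [0.07 0.05 0.03] 1.954
88 False 21.64 [0.531  0.3661 0.1243] [-0.7 -0.6  4.8] [-0. -0. -0.] 2.094
96 False 21.93 [0.531  0.3662 0.1244] [1.1 0.7 4.4] [ 0.13 -0.29  0.07] 2.233
104 False 22.23 [0.5306 0.3662 0.1244] [-1.  -0.4  6. ] [0.08 0.14 0.29] 2.375
```

Run:
```python
from h import *
o=observe();P=o["eef_pos"].copy();P[2]=.1244
move_l(P,.02,rotation=rpy(-4.8-101));hold(.3)
gripper_to(.045,20);o=observe();print(o["time_s"],o["ft_force"].round(1),o["opening"])
P[2]=.27;print(move_l(P,.1,max_force=8))
# stand aside to see
movep([.45,.20,.30],rpy(-4.8-90));hold(.2)
gripper_to(0,30)
cap("8")
a=[cv2.imread(f"pics/{n}8.png") for n in("top","scene")]
b=[cv2.resize(a[0][200:320,80:240],(400,300)),cv2.resize(a[1][190:280,440:560],(400,300),interpolation=0)]
cv2.imwrite("pics/z8.png",np.hstack(b));print(observe()["time_s"])
```

```text
23.2083 [ 0.1 -0.3 -0.4] 0.045260481117593204
False
26.3917
```

View pics/z8.png

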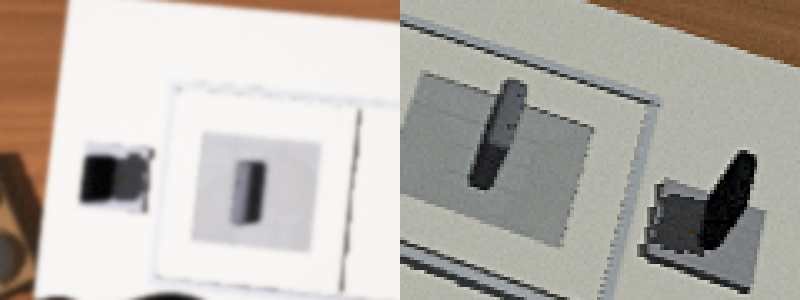

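View pics/top8.png

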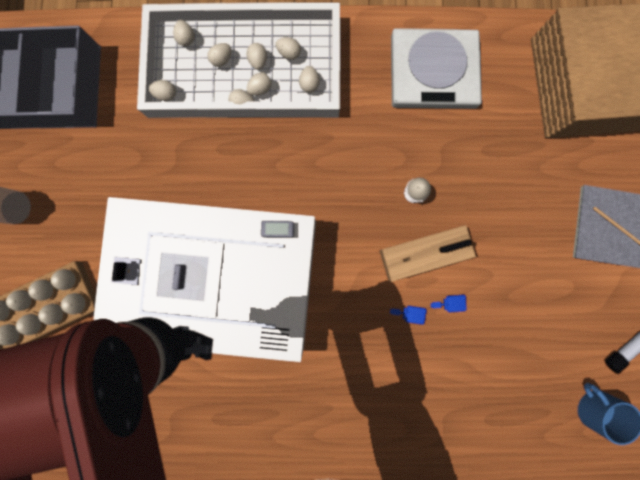

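Run:
```python
from h import *
L=np.array([.533,.366]);u=np.array([.084,.9965])
p=lambda s,z:[*(L-s*u),z]
movep(p(.068,.26),rpy(-4.8))
print(move_l(p(.068,.132),.12,max_force=6))
h=move_l(p(.205,.132),.05,max_force=14)
o=observe();print(h,o["time_s"],o["eef_pos"],o["ft_force"].round(1),np.linalg.norm(o["eef_pos"][:2]-L))
hold(.3)
e=o["eef_pos"][:2]+.012*u
move_l([*e,.132],.05);move_l([*e,.27],.12)
movep([.42,.20,.32],rpy(-4.8));hold(.2)
cap("9");o=observe();print(o["time_s"],o["ft_force"].round(2))
a=[cv2.imread(f"pics/{n}9.png") for n in("top","scene")]
b=[cv2.resize(a[0][180:360,80:320],(400,300)),cv2.resize(a[1][140:320,310:550+30],(400,300),interpolation=0)]
cv2.imwrite("pics/z9.png",np.hstack(b))
```

```text
False
True 31.05 [0.51700356 0.1779533  0.13189488] [0.8 2.3 1.8] 0.1887258558630477
33.8583 [-0.1  -0.41 -0.41]
```

View pics/z9.png

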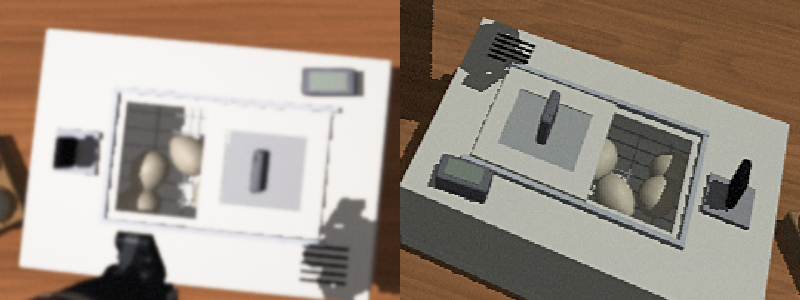

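View pics/scene9.png

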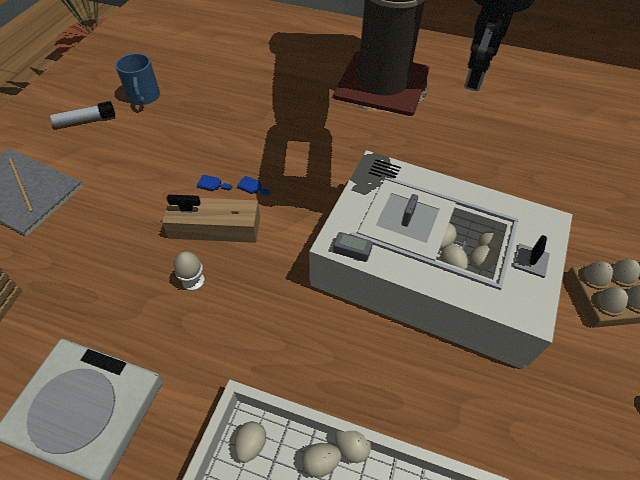

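Run:
```python
from h import *
r=[]
for k,x in(("0",165),("9",222)):
    t=cv2.imread(f"pics/top{k}.png").max(2)[255:300,x:x+32]
    n,l,st,c=cv2.connectedComponentsWithStats((t<130).astype(np.uint8));i=1+np.argmax(st[1:,4])
    w=onplane("top",c[i]+[x,255],.137)[0];r.append(w);print(w,st[i,4])
print(np.linalg.norm(r[0]-r[1]))
def top(k,lo): 
    s=cv2.imread(f"pics/scene{k}.png").max(2)[225:275,522:555];n,l,st,c=cv2.connectedComponentsWithStats((s<lo).astype(np.uint8));i=1+np.argmax(st[1:,4]);print(k,st[i],c[i])
top("8",35);top("9",35)
for n,(x,y,w,h) in {"top":(395,170,50,45),"scene":(165,240,50,60)}.items():
    print(n,"cup diff",np.abs(cv2.imread(f"pics/{n}0.png")[y:y+h,x:x+w].astype(int)-cv2.imread(f"pics/{n}9.png")[y:y+h,x:x+w]).mean())
job_done()
print(observe()["time_s"])
```

```text
[0.52351896 0.25829939 0.137     ] 244
[0.5145604  0.15770934 0.137     ] 133
0.10098818483046551
8 [  7  11  18  29 259] [15.53281853 25.17760618]
9 [  7  11  18  29 260] [15.51153846 25.12692308]
top cup diff 13.682518518518519
scene cup diff 4.1948888888888884
the job is handed in; nothing more can be done
the job is handed in; nothing more can be done
```

I put the small-bow key fully home in the lock, turned it clockwise to the stop, slid the hatch open and handed the job in, with the gripper clear of everything. Handing in gives no verdict, so the checks below are my own.

- **Key home:** the first push stuck 4.4 mm into the keyhole. A small search of sideways offsets freed it on the tenth try. It then seated at the predicted tool height of 124.4 mm.
- **Turn:** I turned the gripper 104°. The torque rise near the end suggested the stop (80° plus play), and the last picture shows the bow at right angles to where it began. The plug angle itself was not measured.
- **Hatch:** it stopped at the expected end. The fin had moved about 101 mm in the top view, though the two masks differed in size, so take that as a few mm rough. The key looked the same in pictures taken before and after the push.
- **Bystanders:** the spare key, egg cup and hygrometer appear in the same places in the last pictures. A raw pixel comparison around the egg cup did not come out clean: mean differences were 13.7 in the top view and 4.2 in the scene view. I did not look into why before handing in. The cup looked upright and in place in both views.
- **Decoys:** the two blue decoy keys fell over while I was picking up the key. I don't know why. They stayed on the table.

The last clock reading, just before handing in, was 33.9 s of the 69 s allowed.

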